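Tighten the hair chest's T-handle latch

ROBOT

A 6-joint arm with a two-finger parallel gripper is mounted at the origin on the work surface. World frame = base frame: x ahead of the robot, y to its left, z up, the work surface at z = 0. Lengths are in mm, angles in rad, forces in N, time in s.
With the tool pointing down it reaches from about 350 to 975 mm from the base axis. Payload 7.1 kg.
Tool frame: the origin (TCP) lies at the very end of the fingers, on their centre line; the grasp point (between the pads) lies 19 mm behind it; z points along the fingers, x is the direction in which the jaws open and shut, and the axes are right-handed (so a half turn about z gives the same grasp; the last joint's range is limited). The gripper opens to 88 mm and grips with 3 to 60 N. Pads are 20 mm wide; open, the fingers measure 115 mm over their backs; the gripper's body (75 mm by 178 mm) begins 61 mm behind the grasp point.
Start: joints at [-1.186, 0.423, 1.63, -0, 1.089, -0.019], TCP at [245.588, -574.71, 222.675] pointing down, gripper open.
Joint ranges: [-3, 3], [-0.9, 2.11], [0.09, 2.58], [-1.31, 4.45], [0.11, 2.69], [-2.54, 2.54]. Speed limits (rad/s): [2.39, 2.39, 3.01, 3.14, 3.14, 3.14].

INTERFACE

Orientations are given as a rotation vector (axis times angle).
In Python, from workcell import * gives the robot as it stands.
- The arm moves only by the tool arm_command, never from a script. Its argument "increments" is a list of rows, each a list of 2 entries, a list of its own where there are three numbers: the shift along the tool's x, y, z in cm, then the turn about the tool's z in degrees. In form: [[[dx, dy, dz], turn], ...]. A call has 1 to 20 rows; each row shifts and turns the pose as measured when the row begins, along the tool's axes as they then stand; what a row does not reach is not made up. A row lasts 1/10 s, in which the tool goes at most 50 mm and 8.59 degrees, less where a joint would pass 70% of its speed; a pose out of reach is approached as far as the arm can. A call is refused whole if a number of a shift passes 5 or a number of a turn 8.59, either way. A call with a gripper value outside its range is refused whole. "gripper" is the opening, from 0 (shut) to 1 (fully open), set as the call begins (left out, the last holds). The fingers move at their own pace and stop on an object; the grip force is fixed at half the most. Time passes only in rows, so rows that do not move let the fingers close. It gives the time, the measured TCP pose, the force and the opening at its end, in the units of the state.
- get_obs(): the state, without advancing time (a new reading comes with each control period).
- get_image(name): name is "scene" or "top" or "wrist"; returns the picture (400x640x3 uint8, red, green, blue); there is no depth.
- camera_params(name): a dict with "K" (3x3 intrinsics, pixels), "rvec" (rotation vector, rad) and "tvec" (3), from world to camera coordinates, as OpenCV has them; the wrist camera has in their place "T_tool_cam" (4x4, takes a point from camera to tool coordinates, whose origin is the TCP and whose axes are the tool frame's). Camera axes: x right, y down, z forward; pixel columns grow to the right and rows downward; lengths in mm; the calibration is good to about 2 mm. A picture is of the moment at which its call begins: read the wrist's pose just before it. camera_params takes no time and is no camera call.
- close_job(): hands the job in, once; it reports no verdict.
The state is a dict: "t": time; "qpos": joint angles; "qvel": joint speeds; "joint_torque": joint torques, N m; "ee_pos": TCP position; "orientation": TCP orientation; "ft_force": force on the tool from outside, world axes, zero at the start; "moment": the same for the moment, N m; "width": finger opening in mm.
Only numpy, scipy, OpenCV 4.12 (cv2) and the standard library are available. Lean on these libraries where they do the work, as an engineer would, in place of code of your own. Each camera call takes 0.05 s, during which the arm holds its last target.

TASK

On the brush maker's bench stand two moth-proof hair chests with gasketed lids, one yellow and one blue, both with their latches slack. Turn the T-handle on the yellow lid clockwise, all the way to its stop, so that the lid is drawn down tight on its gasket, then let go. Leave the blue chest's latch slack as it is; it is airing.

Things in the scene. Friction and masses are not known exactly. Their poses are not given: they have to be found in the camera images.
- yellow_latch (a joint): turning angle (rad) of the black T-handle on the yellow lid, growing clockwise seen from above; stops at 0 and 1.57. At 0 (slack) its bar is square to the lid's front edge (the edge nearest the handle, roughly towards the robot); at 1.57 (tight) parallel to it. Starts at 0 to 0.35, needs about 0.2 to 0.25 N m, stays where left.
- yellow_grip (a point): middle of that T-handle's bar, on the turning axis; x along the bar, z up out of the lid. Bar 100 long, 16 wide, 18 mm high; below it only a 12 mm stem and 33 mm of free height over a 48 mm disc. Starts about 204 mm above the bench; over the full 1.57 rad it sinks evenly by 12 mm and moves 4 mm from the hinge towards the front edge. 180 mm from the hinge, 46 mm from the front edge.
- yellow_lid (a joint): opening (rad) of the yellow lid (226 x 228 x 12 mm) on a grey fixed chest 220 x 220 x 128 mm; hinge at the chest's far side. 0.054 to 0.07 when slack (front edge 12 to 15 mm proud), 0 when tight on the gasket. The latch moves it in proportion: opening = 0.07 x (1 - latch angle / 1.57).
- blue_latch (a joint): turning angle (rad) of the same T-handle on the blue lid of a twin chest beside the yellow one; 0 to 1.57, growing clockwise from above. Starts slack at 0 to 0.35; to be left slack.

How it is judged:
By the outcome, as a careful person would: the job done as asked, in the order asked, and still so for the second after the job is handed in, with the robot touching nothing.
It also fails if it takes over 32 s, if anything falls off the work surface, if the arm or the gripper's body presses on something with over 40 N, if the wrist force passes 120 N, or if a joint passes its speed limit or range.

## Working session

There is one attempt and no reset: what is moved stays moved. The work goes in short steps, Python scripts to look and compute and a tool call to move; the robot and the scene stay as the last step left them, time stands still between calls to the robot, and variables do not carry over. Pictures are saved under pics/ and viewed, and the job is handed in when it is done.

Besides the shell and the picture viewer there is one more tool, called after "Emit:" by a JSON object that holds its "op" and its "data", one argument or row to a line. arm_command: Moves the arm, as the interface text tells. Its arguments: {"type":"object","properties":{"increments":{"type":"array","items":{"type":"array"}},"gripper":{"type":"number"}},"required":["increments"]}

```bash
mkdir -p pics; ls; python3 - <<'E'
from workcell import *
import cv2
o=get_obs(); print(o)
for n in ["scene","top"]:
    im=get_image(n); cv2.imwrite(f"pics/{n}0.png",im[:,:,::-1]); print(n,camera_params(n))
print(camera_params("wrist"))
E
```

```text
pics
{'t': 0.0, 'qpos': array([-1.18599001e+00,  4.23826674e-01,  1.63069000e+00, -2.46274706e-05,
        1.08861574e+00, -1.89930048e-02]), 'qvel': array([-0.00160673, -0.00184253, -0.00072432, -0.00067429, -0.00034818,
       -0.00033034]), 'joint_torque': array([ 1.81372554e-03, -5.44610596e+01, -2.73670167e+01,  6.44923886e-02,
        2.28003185e-02, -1.09407472e-04]), 'ee_pos': array([ 245.38179053, -574.20287433,  221.91055282]), 'orientation': array([-2.62108174e+00,  1.73036468e+00,  2.01165722e-03]), 'ft_force': array([-0.01166218, -0.29900749, -0.05274051]), 'moment': array([-0.03019704,  0.03159949,  0.01744372]), 'width': 87.83735964402237}
scene {'K': array([[424.04061361,   0.        , 317.85843286],
       [  0.        , 424.04061361, 204.61999575],
       [  0.        ,   0.        ,   1.        ]]), 'rvec': array([ 1.56927839,  1.97584825, -0.83579162]), 'tvec': array([ 160.17282265, -275.97968737, 1484.38928899])}
top {'K': array([[378.39354546,   0.        , 320.23385491],
       [  0.        , 378.39354546, 199.18595557],
       [  0.        ,   0.        ,   1.        ]]), 'rvec': array([ 2.20949056, -2.16065051,  0.15465136]), 'tvec': array([ -47.38524769,  626.30939306, 1064.21647309])}
{'K': array([[286.39610223,   0.        , 319.24053818],
       [  0.        , 286.39610223, 193.05058784],
       [  0.        ,   0.        ,   1.        ]]), 'T_tool_cam': array([[ 9.99998616e-01, -1.63263330e-03,  3.19500678e-04,
        -6.93999923e-01],
       [ 1.49231607e-03,  9.65217250e-01,  2.61444896e-01,
        -7.07817128e+01],
       [-7.35231208e-04, -2.61444057e-01,  9.65218351e-01,
        -1.61155338e+02],
       [ 0.00000000e+00,  0.00000000e+00,  0.00000000e+00,
         1.00000000e+00]])}
```

View pics/scene0.png

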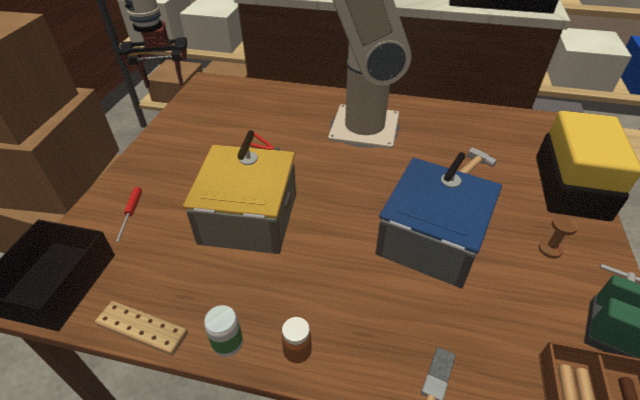

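View pics/top0.png

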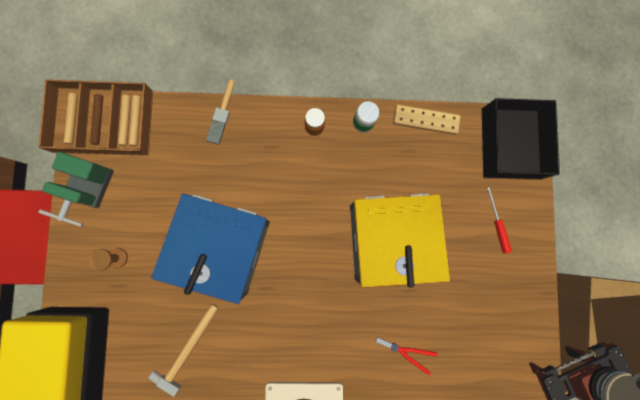

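The top view shows the yellow chest at about (400,240) with its black bar at (409,266), and the blue one at about (210,248). Both bars are nearly square to their front edges, so both latches are slack. The arm is off at lower right.

```bash
cat > h.py <<'E'
import numpy as np, cv2
from scipy.spatial.transform import Rotation as R
from workcell import *
def cam(n):
    p=camera_params(n)
    if n=="wrist":
        o=get_obs(); T=p["T_tool_cam"]; Rt=R.from_rotvec(o["orientation"]).as_matrix()
        Rwc=Rt@T[:3,:3]; c=Rt@T[:3,3]+o["ee_pos"]
        return p["K"],Rwc,c
    Rm=R.from_rotvec(p["rvec"]).as_matrix(); return p["K"],Rm.T,-Rm.T@p["tvec"]
def ray(c,px,z):
    K,Rw,o=c; px=np.atleast_2d(px).astype(float)
    d=np.c_[px,np.ones(len(px))]@np.linalg.inv(K).T@Rw.T
    return o+d*((z-o[2])/d[:,2])[:,None]
def proj(c,P):
    K,Rw,o=c; q=(np.atleast_2d(P)-o)@Rw@K.T; return q[:,:2]/q[:,2:]
E
cat > m.py <<'E'
from h import *
im=cv2.imread("pics/top0.png"); c=cam("top")
hsv=cv2.cvtColor(im,cv2.COLOR_BGR2HSV)
for name,roi,lo,hi in [("yellow",(340,185,120,110),(20,120,80),(35,255,255)),("blue",(145,185,130,125),(100,100,40),(125,255,255))]:
    x,y,w,h=roi
    sub=hsv[y:y+h,x:x+w]
    m=cv2.inRange(sub,(0,0,0),(180,255,45))
    n,l,s,ce=cv2.connectedComponentsWithStats(m)
    for i in range(1,n):
        if s[i,4]<60: continue
        ys,xs=np.nonzero(l==i); r=cv2.minAreaRect(np.c_[xs+x,ys+y].astype(np.float32))
        b=cv2.boxPoints(r); W=ray(c,b,208); 
        e=W-np.roll(W,1,0); L=np.linalg.norm(e,axis=1); k=L.argmax(); 
        print(name,s[i],np.round(r[0],1),"ctr",ray(c,[r[0]],211)[0].round(1),"L",L.round(),"dir deg",np.degrees(np.arctan2(e[k,1],e[k,0])).round(1))
    m=cv2.inRange(sub,lo,hi); cs,_=cv2.findContours(m,0,2); k=max(cs,key=cv2.contourArea)+np.array([[x,y]])
    r=cv2.minAreaRect(k); b=cv2.boxPoints(r); W=ray(c,b,150); print(name,"lid",W.round(),r)
print(c[2])
E
python3 m.py
python3 - <<'E'
import cv2
im=cv2.imread("pics/top0.png")[180:310,140:460]; cv2.imwrite("pics/top0z.png",cv2.resize(im,(800,325),interpolation=2))
im=cv2.imread("pics/scene0.png")[120:260,180:310]; cv2.imwrite("pics/sc0z.png",cv2.resize(im,None,fx=4,fy=4,interpolation=2))
E
```

```text
yellow lid [[ 617. -115.  150.]
 [ 639. -353.  150.]
 [ 412. -365.  150.]
 [ 393. -133.  150.]] ((401.3663024902344, 240.06097412109375), (88.30747985839844, 90.23393249511719), 86.05481719970703)
blue lid [[408. 388. 150.]
 [629. 332. 150.]
 [562. 108. 150.]
 [343. 170. 150.]] ((208.84219360351562, 247.9287567138672), (91.20929718017578, 91.43421936035156), 17.715791702270508)
[ 512.6058189     6.07986552 1124.39487227]
```

View pics/top0z.png

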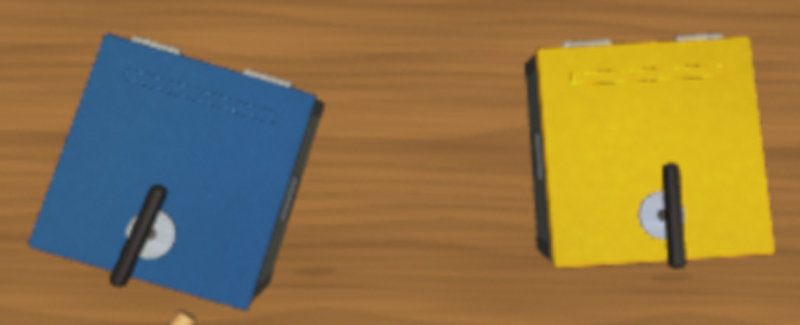

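View pics/sc0z.png

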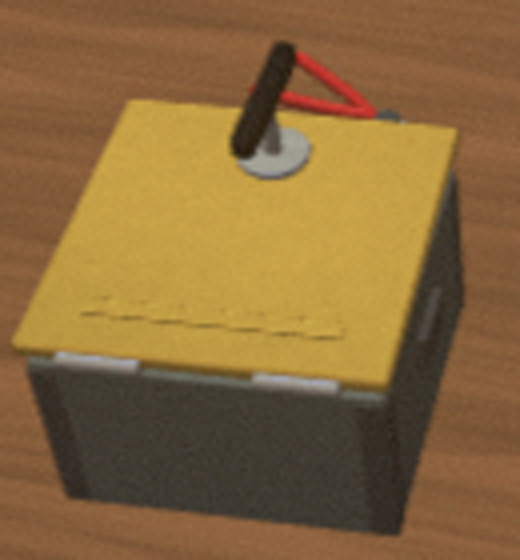

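```bash
sed -i 's/(180,255,45)/(180,255,75)/; s/<60: continue/<60 or s[i,4]>700: continue/' m.py; python3 m.py
python3 - <<'E'
from h import *
im=cv2.imread("pics/scene0.png");c=cam("scene")
m=cv2.inRange(cv2.cvtColor(im[120:170,225:270],cv2.COLOR_BGR2HSV),(0,0,0),(180,255,75))
n,l,s,ce=cv2.connectedComponentsWithStats(m)
for i in range(1,n):
    if s[i,4]<40: continue
    ys,xs=np.nonzero(l==i);r=cv2.minAreaRect(np.c_[xs+225,ys+120].astype(np.float32)); print(s[i],r,ray(c,[r[0]],206),ray(c,cv2.boxPoints(r),206).round())
E
```

```text
yellow [ 10  18  10  80 273] [354.5 242.6] ctr [ 505.5 -111.8  211. ] L [190.  10. 190.  10.] dir deg -175.3
yellow [ 65  61   9  41 232] [408.4 266. ] ctr [ 452.  -242.5  211. ] L [96. 17. 96. 16.] dir deg -176.4
yellow lid [[ 617. -115.  150.]
 [ 639. -353.  150.]
 [ 412. -365.  150.]
 [ 393. -133.  150.]] ((401.3663024902344, 240.06097412109375), (88.30747985839844, 90.23393249511719), 86.05481719970703)
blue [112  35  12  32  95] [262.5 235.5] ctr [518.  109.4 211. ] L [ 7. 75.  7. 75.] dir deg 164.2
blue [ 39  69  23  40 287] [195.2 273.8] ctr [425.1 263.5 211. ] L [17. 99. 17. 99.] dir deg -21.2
blue [ 96  82  14  32 109] [248.  282.7] ctr [406.6 139.5 211. ] L [10. 77. 10. 77.] dir deg 163.5
blue lid [[408. 388. 150.]
 [629. 332. 150.]
 [562. 108. 150.]
 [343. 170. 150.]] ((208.84219360351562, 247.9287567138672), (91.20929718017578, 91.43421936035156), 17.715791702270508)
[ 512.6058189     6.07986552 1124.39487227]
[ 13  11  16  29 194] ((245.57760620117188, 144.8189697265625), (6.696629047393799, 30.463096618652344), 23.198591232299805) [[ 457.06770775 -242.52825824  206.        ]] [[ 511. -246.  206.]
 [ 392. -258.  206.]
 [ 400. -239.  206.]
 [ 517. -228.  206.]]
```

Emit:
{"op": "arm_command", "data": {
  "increments": [
    [[0, 0, -1], -8.5],
    [[0, 0, -1], -8.5],
    [[0, 0, -1], -8.5],
    [[0, 0, -1], -8.5],
    [[0, 0, -1], -8.5],
    [[0, 0, -1], -8.5],
    [[0, 0, -0.5], -8.5],
    [[0, 0, -0.5], -8.5],
    [[0, 0, 0], -8.5],
    [[0, 0, 0], -8.5],
    [[0, 0, 0], -8.5],
    [[0, 0, 0], -8.5],
    [[0, 0, 0], -8.5],
    [[0, 0, 0], -8.5]
  ],
  "gripper": 1
}}

```text
t: 1.5
ee_pos: [243.8, -570.4, 288.0]
orientation: [-2.79, -1.413, -0.002]
ft_force: [-0.5, -0.2, -0.4]
width: 87.7
```

```bash
cat > rel.py <<'E'
from h import *
import sys
def rel(target,barang):
    o=get_obs(); Rt=R.from_rotvec(o["orientation"]).as_matrix()
    yaw=np.degrees(np.arctan2(Rt[1,0],Rt[0,0]))
    print("t",round(o["t"],2),"pos",o["ee_pos"].round(1),"yaw",yaw.round(1),"zax",Rt[:,2].round(3),"q",o["qpos"].round(2),"F",o["ft_force"].round(1),"M",o["moment"].round(2),"w",round(o["width"],1))
    d=(barang+90-yaw+180)%360-180
    print("tool shift cm",(Rt.T@(np.array(target)-o["ee_pos"])/10).round(2),"turn",-d)
rel([float(v) for v in sys.argv[1:4]],float(sys.argv[4]))
E
python3 rel.py 453 -242.5 290 3.6
```

```text
t 1.5 pos [ 243.8 -570.4  288. ] yaw 53.7 zax [-0.006  0.014 -1.   ] q [-1.19  0.36  1.57  0.    1.23 -2.12] F [-0.5 -0.2 -0.4] M [-0.06 -0.14 -0.04] w 87.7
tool shift cm [38.81 -2.54  0.13] turn -39.891194639207015
```

Emit:
{"op": "arm_command", "data": {
  "increments": [
    [[2, -0.1, 0], 0],
    [[3.3, -0.2, 0], 0],
    [[3.3, -0.2, 0], 0],
    [[3.3, -0.2, 0], 0],
    [[3.3, -0.2, 0], 0],
    [[3.3, -0.2, 0], 0],
    [[3.3, -0.2, 0], 0],
    [[3.3, -0.2, 0], 0],
    [[3.3, -0.2, 0], 0],
    [[3.3, -0.2, 0], 0],
    [[3, -0.2, 0], 0],
    [[2, -0.2, 0], 0],
    [[0, 0, 0], -8],
    [[0, 0, 0], -8],
    [[0, 0, 0], -8],
    [[0, 0, 0], -8],
    [[0, 0, 0], -7.9],
    [[0, 0, 0], 0]
  ]
}}

```text
t: 3.3
ee_pos: [452.3, -230.1, 286.7]
orientation: [-2.163, -2.241, -0.017]
ft_force: [-0.7, -0.6, -0.1]
width: 87.9
```

```bash
python3 rel.py 453 -242.5 290 3.6; python3 - <<'E'
from h import *
cv2.imwrite("pics/w1.png",get_image("wrist")[:,:,::-1])
E
```

```text
t 3.3 pos [ 452.3 -230.1  286.7] yaw 92.0 zax [-0.012  0.026 -1.   ] q [-0.5   0.19  1.81  0.02  1.17 -2.12] F [-0.7 -0.6 -0.1] M [ 0.02 -0.14 -0.02] w 87.9
tool shift cm [-1.23  0.02 -0.36] turn -1.5791395043489445
```

View pics/w1.png

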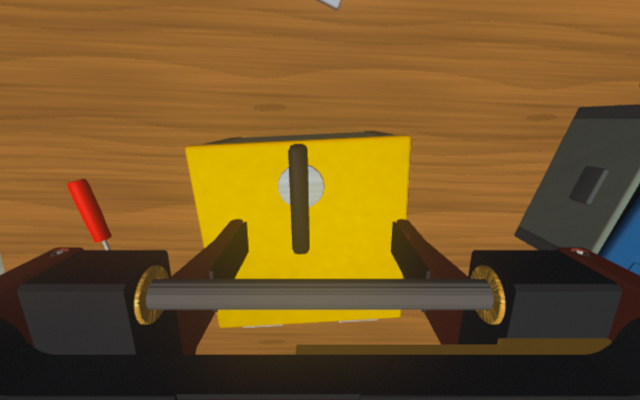

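The wrist view shows the yellow bar at about (299,200), upright in the picture and left of the centre between the fingers. I'll use it to refine the handle position.

```bash
python3 - <<'E'
from h import *
im=cv2.imread("pics/w1.png");c=cam("wrist")
m=cv2.inRange(cv2.cvtColor(im[140:262,255:340],cv2.COLOR_BGR2HSV),(0,0,0),(180,255,85))
n,l,s,ce=cv2.connectedComponentsWithStats(m)
for i in range(1,n):
    if s[i,4]<300: continue
    ys,xs=np.nonzero(l==i);r=cv2.minAreaRect(np.c_[xs+255,ys+140].astype(np.float32)); W=ray(c,cv2.boxPoints(r),210)
    e=W-np.roll(W,1,0);L=np.linalg.norm(e,axis=1);k=L.argmax()
    print(s[i],r,W.mean(0),L,np.degrees(np.arctan2(e[k,1],e[k,0])))
m=cv2.inRange(cv2.cvtColor(im[140:262,255:340],cv2.COLOR_BGR2HSV),(0,0,110),(180,60,255)); ys,xs=np.nonzero(m)
print("disc",xs.min()+255,xs.max()+255,ys.min()+140,ys.max()+140, ray(c,[[(xs.min()+xs.max())/2+255,(ys.min()+ys.max())/2+140]],163))
E
```

```text
[  34    5   20  108 1816] ((298.47515869140625, 198.50875854492188), (107.18511199951172, 17.997501373291016), 89.04515838623047) [ 451.40939137 -245.83165703  210.        ] [96.178605   14.79734798 96.29812275 16.30381302] 2.066511653206563
disc 279 323 166 205 [[ 448.35381845 -245.40794283  163.        ]]
```

```bash
python3 rel.py 452.5 -244.5 186 3.0
```

```text
t 3.35 pos [ 452.2 -230.1  286.7] yaw 91.8 zax [-0.012  0.027 -1.   ] q [-0.5   0.19  1.81  0.02  1.17 -2.12] F [-0.1  0.6 -0.9] M [ 0.08 -0.15 -0.02] w 87.7
tool shift cm [-1.71  0.09 10.03] turn -1.179541186372262
```

Emit:
{"op": "arm_command", "data": {
  "increments": [
    [[-0.9, 0, 0], -1.2],
    [[-0.6, 0, 0], 0],
    [[-0.1, 0, 1.5], 0],
    [[-0.1, 0, 1.5], 0],
    [[0, 0, 1.2], 0],
    [[0, 0, 0.8], 0],
    [[0, 0, 0], 0]
  ]
}}

```text
t: 4.05
ee_pos: [452.6, -248.3, 234.5]
orientation: [-2.163, -2.243, -0.017]
ft_force: [0.4, 0.5, -0.4]
width: 87.8
```

```bash
python3 rel.py 452.5 -244.5 186 3.0;  python3 - <<'E'
from h import *
cv2.imwrite("pics/w2.png",get_image("wrist")[:,:,::-1])
E
```

```text
t 4.05 pos [ 452.6 -248.3  234.5] yaw 92.1 zax [-0.011  0.026 -1.   ] q [-0.53  0.26  1.84  0.02  1.06 -2.15] F [ 0.4  0.5 -0.4] M [ 0.05 -0.12  0.01] w 87.8
tool shift cm [0.26 0.05 4.86] turn -0.9174924983238952
```

View pics/w2.png

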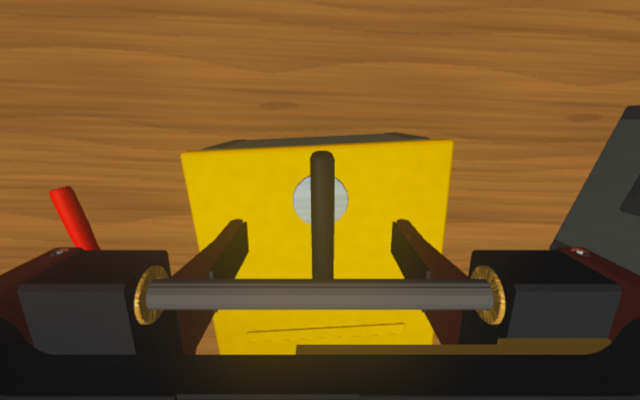

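The bar is now centred between the fingers: column 322 against a finger midpoint near 319.

```bash
python3 - <<'E'
from h import *
im=cv2.imread("pics/w2.png");c=cam("wrist")
m=cv2.inRange(cv2.cvtColor(im[148:270,280:360],cv2.COLOR_BGR2HSV),(0,0,0),(180,255,85))
cen=[]
for r in (165,180,220,240,255):
    xs=np.nonzero(m[r-148])[0]+280; cen.append([(xs.min()+xs.max())/2,r]); print(r,xs.min(),xs.max())
W=ray(c,cen,212); print(W.round(1), np.degrees(np.polyfit(W[:,0],W[:,1],1)[0]))
ys=np.nonzero(m[:,42])[0]; print("far/near end", ray(c,[[322,ys.min()+148]],212), ys.min()+148)
E
python3 rel.py 452.5 -245 186 2.5
```

```text
165 311 333
180 311 333
220 312 333
240 312 332
255 313 332
[[ 411.8 -247.3  212. ]
 [ 421.7 -246.9  212. ]
 [ 449.6 -245.5  212. ]
 [ 464.4 -245.3  212. ]
 [ 475.8 -244.5  212. ]] 2.3934463839939393
far/near end [[ 402.70204078 -247.63180609  212.        ]] 151
t 4.1 pos [ 452.9 -248.5  235.1] yaw 92.1 zax [-0.01   0.025 -1.   ] q [-0.53  0.26  1.84  0.02  1.06 -2.15] F [-0.1 -0.2 -0. ] M [ 0.09 -0.18  0.04] w 88.1
tool shift cm [0.22 0.02 4.92] turn -0.40428638554806184
```

Emit:
{"op": "arm_command", "data": {
  "increments": [
    [[0.2, 0, 1], -0.4],
    [[0, 0, 1.2], 0],
    [[0, 0, 1.2], 0],
    [[0, 0, 1], 0],
    [[0, 0, 0.5], 0],
    [[0, 0, 0], 0]
  ]
}}

```text
t: 4.7
ee_pos: [452.8, -245.0, 182.6]
orientation: [-2.156, -2.253, -0.018]
ft_force: [0.6, -0.5, 0.4]
width: 87.9
```

```bash
python3 rel.py 452.7 -245.4 186 2.5
```

```text
t 4.7 pos [ 452.8 -245.   182.6] yaw 92.5 zax [-0.009  0.025 -1.   ] q [-0.53  0.33  1.89  0.02  0.95 -2.16] F [ 0.6 -0.5  0.4] M [-0.03 -0.14 -0.04] w 87.9
tool shift cm [-0.03 -0.02 -0.34] turn 0.013169799776193258
```

Emit:
{"op": "arm_command", "data": {
  "increments": [
    [[0, 0, 0], 0],
    [[0, 0, 0], 0],
    [[0, 0, 0], 0],
    [[0, 0, 0], 0],
    [[0, 0, 0], 0],
    [[0, 0, 0], 0],
    [[0, 0, 0], 0],
    [[0, 0, 0], 0]
  ],
  "gripper": 0
}}

```text
t: 5.5
ee_pos: [453.8, -245.7, 184.1]
orientation: [-2.158, -2.255, -0.019]
ft_force: [-1.0, 0.1, 1.7]
width: 27.3
```

```bash
python3 rel.py 448.7 -245.4 171 -87
```

```text
t 5.5 pos [ 453.8 -245.7  184.1] yaw 92.5 zax [-0.007  0.023 -1.   ] q [-0.53  0.32  1.89  0.02  0.95 -2.16] F [-1.   0.1  1.7] M [ 0.07 -0.13  0.03] w 27.3
tool shift cm [ 0.02 -0.5   1.31] turn 89.5134464050793
```

Fingers still closing (27 mm).

Emit:
{"op": "arm_command", "data": {
  "increments": [
    [[0, 0, 0], 0],
    [[0, 0, 0], 0],
    [[0, 0, 0], 0],
    [[0, 0, 0], 0]
  ]
}}

```text
t: 5.9
ee_pos: [453.7, -245.1, 184.1]
orientation: [-2.157, -2.254, -0.02]
ft_force: [-0.5, 0.7, -0.2]
width: 15.7
```

```bash
python3 rel.py 448.7 -245.4 171 -87
```

```text
t 5.9 pos [ 453.7 -245.1  184.1] yaw 92.5 zax [-0.007  0.024 -1.   ] q [-0.53  0.32  1.89  0.02  0.95 -2.16] F [-0.5  0.7 -0.2] M [-0.13 -0.18 -0.  ] w 15.7
tool shift cm [-0.04 -0.49  1.31] turn 89.52658936324703
```

Emit:
{"op": "arm_command", "data": {
  "increments": [
    [[0, -0.03, 0.07], 5],
    [[0, -0.03, 0.07], 5],
    [[0, -0.03, 0.07], 5],
    [[0, -0.03, 0.07], 5]
  ]
}}

```text
t: 6.3
ee_pos: [452.7, -245.5, 181.4]
orientation: [-2.524, -1.834, -0.012]
ft_force: [-1.1, 1.7, 1.0]
width: 16.2
```

```bash
python3 rel.py 448.7 -245.4 171 -87
```

```text
t 6.3 pos [ 452.7 -245.5  181.4] yaw 72.0 zax [-0.006  0.022 -1.   ] q [-0.53  0.33  1.89  0.02  0.94 -1.8 ] F [-1.1  1.7  1. ] M [-0.17 -0.1   0.22] w 16.2
tool shift cm [-0.14 -0.37  1.04] turn 69.01111587789235
```

Emit:
{"op": "arm_command", "data": {
  "increments": [
    [[-0.01, -0.02, 0.07], 5.5],
    [[-0.01, -0.02, 0.07], 5.5],
    [[-0.01, -0.02, 0.07], 5.5],
    [[-0.01, -0.02, 0.07], 5.5],
    [[-0.02, -0.02, 0.07], 5.5],
    [[-0.02, -0.02, 0.07], 5.5]
  ]
}}

```text
t: 6.9
ee_pos: [450.6, -245.8, 176.8]
orientation: [-2.952, -1.013, 0.001]
ft_force: [-0.1, 2.2, 0.4]
width: 15.8
```

```bash
python3 rel.py 448.7 -245.4 171 -87
```

```text
t 6.9 pos [ 450.6 -245.8  176.8] yaw 37.9 zax [-0.008  0.02  -1.   ] q [-0.53  0.33  1.9   0.02  0.93 -1.2 ] F [-0.1  2.2  0.4] M [-0.18 -0.08  0.23] w 15.8
tool shift cm [-0.13 -0.14  0.58] turn 34.88305398730728
```

Emit:
{"op": "arm_command", "data": {
  "increments": [
    [[-0.03, -0.01, 0.07], 5.5],
    [[-0.03, -0.01, 0.07], 5.5],
    [[-0.03, -0.01, 0.07], 5.5],
    [[-0.03, -0.01, 0.07], 5.5],
    [[-0.03, -0.01, 0.07], 5]
  ]
}}

```text
t: 7.4
ee_pos: [449.1, -245.9, 172.8]
orientation: [-3.111, -0.27, 0.01]
ft_force: [-1.3, 1.1, 1.6]
width: 16.0
```

```bash
python3 rel.py 448.7 -245.4 171 -87
```

```text
t 7.4 pos [ 449.1 -245.9  172.8] yaw 9.9 zax [-0.008  0.019 -1.   ] q [-0.53  0.33  1.91  0.02  0.92 -0.71] F [-1.3  1.1  1.6] M [-0.08 -0.38  0.21] w 16.0
tool shift cm [-0.03 -0.06  0.19] turn 6.92291523312926
```

Emit:
{"op": "arm_command", "data": {
  "increments": [
    [[-0.01, 0, 0.05], 3],
    [[0, 0, 0.04], 2.5],
    [[0, 0, 0], 1.5]
  ]
}}

```text
t: 7.7
ee_pos: [448.7, -246.0, 172.0]
orientation: [-3.123, -0.072, 0.012]
ft_force: [-0.4, 2.1, 1.5]
width: 16.0
```

```bash
python3 rel.py 448.7 -245.4 171 -87
```

```text
t 7.7 pos [ 448.7 -246.   172. ] yaw 2.7 zax [-0.008  0.018 -1.   ] q [-0.53  0.34  1.91  0.01  0.91 -0.59] F [-0.4  2.1  1.5] M [ 0.   -0.38  0.66] w 16.0
tool shift cm [-0.   -0.06  0.1 ] turn -0.3441072347857528
```

Emit:
{"op": "arm_command", "data": {
  "increments": [
    [[0, 0, 0], 2],
    [[0, 0, 0], 2]
  ]
}}

```text
t: 7.9
ee_pos: [448.8, -246.5, 171.9]
orientation: [-3.125, 0.035, 0.013]
ft_force: [-0.5, 0.2, -0.1]
width: 17.1
```

```bash
python3 rel.py 448.7 -245.4 171 -87;python3 - <<'E'
from h import *
cv2.imwrite("pics/w3.png",get_image("wrist")[:,:,::-1])
E
```

```text
t 7.9 pos [ 448.8 -246.5  171.9] yaw -1.3 zax [-0.008  0.016 -1.   ] q [-0.53  0.34  1.91  0.01  0.91 -0.52] F [-0.5  0.2 -0.1] M [-0.2  -0.19  0.91] w 17.1
tool shift cm [-0.01 -0.1   0.1 ] turn -4.269853819878762
```

View pics/w3.png

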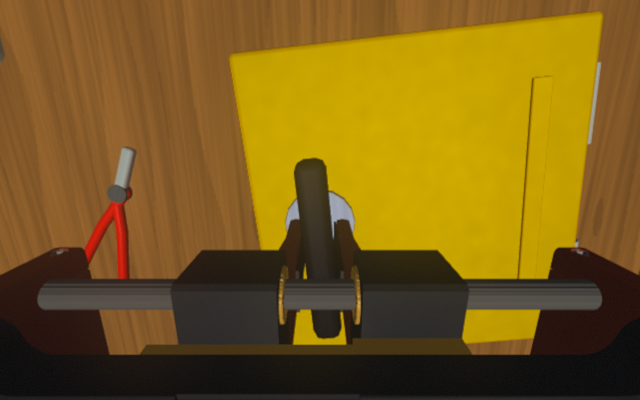

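The handle is at its stop: the moment rose from 0.22 to 0.91 N m and the jaws were forced apart a little. The view shows the bar parallel to the front edge. I'll release and rise.

Emit:
{"op": "arm_command", "data": {
  "increments": [
    [[0, 0, 0], 0],
    [[0, 0, 0], 0],
    [[0, 0, 0], 0],
    [[0, 0, 0], 0],
    [[0, 0, 0], 0],
    [[0, 0, 0], 0],
    [[0, 0, -1], 0],
    [[0, 0, -2], 0],
    [[0, 0, -3], 0],
    [[0, 0, -3], 0],
    [[0, 0, -3], 0],
    [[0, 0, -2], 0],
    [[0, 0, 0], 0]
  ],
  "gripper": 1
}}

```text
t: 9.25
ee_pos: [449.6, -248.8, 320.7]
orientation: [-3.124, 0.037, 0.013]
ft_force: [-0.9, -0.8, -0.0]
width: 88.0
```

```bash
python3 rel.py 448.7 -245.4 171 -87;python3 - <<'E'
from h import *
im=get_image("wrist")[:,:,::-1];c=cam("wrist");cv2.imwrite("pics/w4.png",im)
im2=get_image("scene")[:,:,::-1];cv2.imwrite("pics/s4.png",im2)
E
```

```text
t 9.25 pos [ 449.6 -248.8  320.7] yaw -1.4 zax [-0.008  0.017 -1.   ] q [-0.54  0.16  1.76  0.01  1.24 -0.52] F [-0.9 -0.8 -0. ] M [-0.06 -0.09  0.02] w 88.0
tool shift cm [ 0.02 -0.09 14.97] turn -4.353230613412791
```

View pics/w4.png

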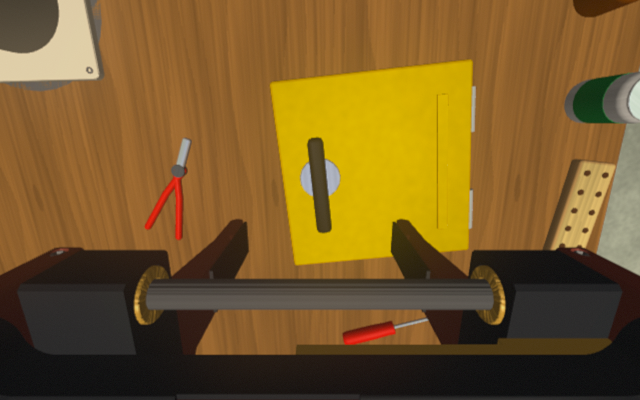

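View pics/s4.png

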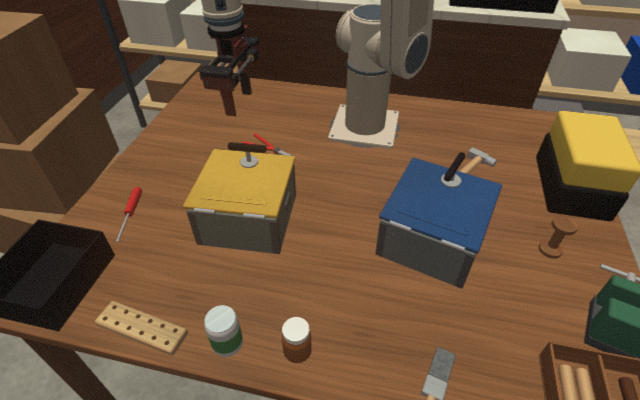

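Both views show the yellow bar lying along the front edge and the gripper well clear. Blue looks unchanged. Next I'll measure the bar against the lid edge.

```bash
python3 - <<'E'
from h import *
im=cv2.imread("pics/w4.png");c=cam("wrist");hsv=cv2.cvtColor(im,cv2.COLOR_BGR2HSV)
m=cv2.inRange(hsv[125:245,295:345],(0,0,0),(180,255,85)); n,l,s,ce=cv2.connectedComponentsWithStats(m)
i=1+s[1:,4].argmax(); ys,xs=np.nonzero(l==i); p=np.c_[xs+295,ys+125].astype(np.float32)
W=ray(c,cv2.boxPoints(cv2.minAreaRect(p)),199); e=W-np.roll(W,1,0); L=np.linalg.norm(e,axis=1); k=L.argmax(); print("bar",W.mean(0),L,np.degrees(np.arctan2(e[k,1],e[k,0]))%180)
m=cv2.inRange(hsv,(20,120,80),(35,255,255)); E=[]
for r in range(95,220,5):
    xs=np.nonzero(m[r,240:330])[0]+240; E.append([xs.min(),r])
W=ray(c,E,141); print("front edge deg",np.degrees(np.arctan2(*np.polyfit(W[:,1],W[:,0],1)[[0]],1))*-1+90, W[[0,-1]])
a=cv2.imread("pics/scene0.png")[140:280,370:510].astype(int);b=cv2.imread("pics/s4.png")[140:280,370:510].astype(int)
print("blue region diff mean",abs(a-b).mean(), "bar area", abs(a-b)[5:50,60:110].mean(), abs(a-b)[5:50,60:110].max())
E
```

```text
bar [ 446.24073067 -243.23061878  199.        ] [96.5951971  14.02174946 96.39134667 15.20069394] 94.23816184411984
front edge deg 94.5800929309226 [[ 393.437742   -149.53425012  141.        ]
 [ 405.27435436 -291.92305951  141.        ]]
blue region diff mean 2.6263945578231294 bar area 2.640296296296296 21
```

```bash
python3 -c "
from workcell import *
print(close_job())"
```

```text
the job is handed in; nothing more can be done
None
```

The yellow latch is turned clockwise all the way to its stop, the lid is drawn down, and I let go. I gripped the bar across its middle, turned it about 90° while following it down, then opened the gripper and rose about 150 mm clear. The job was handed in at about 9.4 s of the 32 s allowed.

- **Stop reached:** the turning moment rose from about 0.22 N m to 0.91 N m, and the jaws began to slip around the bar.
- **Lid drawn down:** the gripper sank 12.2 mm during the turn, against the 12 mm expected. I did not measure the lid's gap separately.
- **Bar position:** after release the bar lay at 94.2° and the front edge at 94.6°, so they are parallel within 0.4°.
- **Blue chest:** never approached. Its part of the scene picture matched the first one, with only noise-level differences.
- **Disagreements:** the camera views of the handle's starting position differed by 3 to 6 mm. A closer wrist view settled it before the grasp. No check failed.

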